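Close the docked laptop and hold the dock's release at its mark

TASK

So that I can lift the laptop off its dock, gently lower its screen until it is fully shut; only then take the dock's spring-loaded release handle, to the right of the laptop, and pull it straight out towards the laptop's front until the line on its foot meets the lines on the rails - not on to the end stop, where the ejector would kick the laptop loose. Finish while still holding the handle at that mark against its spring, and leave the other things on the desk where they are.

Things in the scene. Friction and masses are not known exactly. Their poses are not given: they have to be found in the camera images.
- dock: Fixed dock with a small aluminium laptop locked in it. Origin: on the desk under the laptop's middle; x from the laptop's front edge to its hinge (away from the user), y to its left, z up. Laptop 200 mm deep (x -0.100 to 0.100), 296 mm wide (y +-0.148); keyboard face at z 0.029, back of the shut screen at z 0.037. Behind the hinge a bar reaches x 0.132, z 0.030.
- console (a point): Release console at the laptop's right: this point is on the desk under the front face of its black housing (40 mm high, 76 mm wide, reaching 104 mm back), at dock x 0, y -0.200; axes as the dock's. From here a 6 mm base plate and two low aluminium rails (tops z 0.014, centred 25 mm either side) run 134 mm forward (to -x); the handle slides between them.
- screen (a joint): Hinge of the screen, rad: 0 shut flat on the keyboard, 1.57 upright; starts between 1.1 and 1.6. Stiff friction hinge (0.42 N m, 2 to 3 N at the edge): it stays at any angle; push on its back to close it. The screen reaches 195 mm from the hinge line, is 296 mm wide, 5.5 mm thick, about 0.26 kg.
- screen_hinge (a point): Middle of the screen's hinge line, at dock x 0.0955, y 0, z 0.031; axes as the dock's. The screen's glass side lies in the plane through this line, its back is 5.5 mm from that plane.
- screen_edge (a point): Middle of the screen's free edge (uppermost while open), half-way through its thickness; moves with the screen. Its x axis points along the screen to the hinge, its z axis out of the screen's back.
- release (a joint): Travel of the release slide, m: 0 fully in, grows as the handle is pulled towards the laptop's front (dock -x). 0.035 = at the mark: the dark line across the slide's steel foot, 12 mm in front of the handle's middle, meets the dark lines across the rails (dock x -0.100). End stop at 0.052. A spring pulls it back in: 4 N at 0, 11 N at the mark.
- bar_grip (a point): Middle of the slide's upright black handle, at its grip height z 0.041; moves with it; axes as the dock's. The handle is a plate 12 mm thick (along dock x), 40 mm wide (y), from z 0.012 to 0.058, on a steel foot 36 mm long with its top at z 0.013. Fully in it is at dock x -0.053, y -0.200: 47 mm free to the housing behind it, 32 mm to the laptop at its left.
- coffee_cup: bystander, loose: white cup with a handle, 63x88x51 mm, standing to the left of the laptop; origin in the middle of its underside
- ball_pen: bystander, loose: black ball pen, 145 mm long and 9 mm high, lying behind the laptop; origin in the middle of its underside
- keys: bystander, loose: bunch of keys with a red fob, 84x118x8 mm, lying flat behind and right of the laptop; origin in the middle of its underside

How it is judged:
By the outcome, as a careful person would: the job done as asked, in the order asked, and still so for the second after the job is handed in, while the arm keeps its last pose, push and grip.
It also fails if it takes over 51 s, if anything falls off the work surface, if the arm or the gripper's body presses on something with over 40 N, if the wrist force passes 120 N, or if a joint passes its speed limit or range.

ROBOT

A 6-joint arm with a two-finger parallel gripper is mounted at the origin on a cart in front of the work surface, level with it; the furniture and walls round the work are solid. World frame = base frame: x ahead of the robot, y to its left, z up, the work surface at z = 0. Lengths are in m, angles in rad, forces in N, time in s.
With the tool pointing down it reaches from about 0.3 to 0.875 m from the base axis. Payload 6.4 kg.
Tool frame: the origin (TCP) lies midway between the tips of the shut fingers; the grasp point (between the pads) lies 19 mm behind it; z points along the fingers, y is the line along which they close (so a half turn about z gives the same grasp; the last joint's range is limited). The gripper opens to 85 mm and grips with 20 to 120 N. Pads are 22 mm wide; open, the fingers measure 114 mm over their backs; the gripper's body (76 mm by 85 mm) begins 54 mm behind the grasp point. The pads swing forward as they close: fully open they stand 13 mm farther back than shut.
Start: joints at [1.002, 0.181, 1.607, -0, 1.354, -0.206], TCP at [0.204, 0.538, 0.231] pointing down, gripper open.
Joint ranges: [-2.99, 2.99], [-0.89, 2.07], [0.3, 2.58], [-1.14, 4.28], [0, 2.63], [-3.12, 3.12]. Speed limits (rad/s): [2.57, 2.57, 3.01, 3.14, 3.14, 3.14].

INTERFACE

Orientations are given as a unit quaternion [w, x, y, z].
In Python, from bench import ctrl gives the robot as it stands. The module is installed in compiled form; this text tells all that it offers.
- The arm moves only by the tool move_arm, never from a script. Its argument "plan" is one flat list of numbers, 6 for each row, row after row: the shift along the world's x, y, z in units of 50 mm (1.0 is 50 mm), then the turn, a rotation vector about the world's x, y, z in rad. A call has 1 to 10 rows; each row is the pose to reach, as a shift and turn from the pose commanded when the call began; what a row does not reach only later rows make up. A row lasts 1/8 s, in which the tool goes at most 62.5 mm and 10.7 degrees, less where a joint would pass 70% of its speed; a pose out of reach is approached as far as the arm can. A call with a gripper value outside its range is refused whole. "grip" is the finger opening in mm, from 0 to 85.4, set as the call begins (left out, the last holds). The fingers move at their own pace and stop on an object; the grip force is fixed at half the most. Time passes only in rows, so rows that repeat a pose let the fingers close. It gives the time, the measured TCP pose, the force, the opening and the grip force at its end, in the units of the state.
- ctrl.get_obs(): the state, without advancing time (a new reading comes with each control period).
- ctrl.camera(name): name is "side" or "top"; returns a dict with "pixels" (420x560x3 uint8, red, green, blue), "fx", "fy", "cx", "cy" (pixels), "dist_coeffs" ([k1, k2, p1, p2, k3] as OpenCV has them; the pictures are not rectified), "origin" and "attitude" of the camera in the world. Camera axes: x right, y down, z forward; pixel columns grow to the right and rows downward; lengths in m; the calibration is good to about 2 mm. A picture is of the moment at which its call begins. There is no depth.
- ctrl.hand_in(): hands the job in; it is judged then, once.
The state is a dict: "time_s": time; "q": joint angles; "dq": joint speeds; "joint_efforts": joint torques, N m; "eef_pos": TCP position; "eef_rot": TCP orientation; "wrist_force": force on the tool from outside, world axes, zero at the start; "torque": the same for the moment, N m; "opening": opening from 0.0 (shut) to 1.0 (fully open); "grasp_force": force on a finger pad.
Only numpy, scipy, OpenCV 4.12 (cv2) and the standard library are available. Lean on these libraries where they do the work, as an engineer would, in place of code of your own. Each camera call takes 0.05 s, during which the arm holds its last target. There are 200 camera calls.

## Working session

There is one attempt and no reset: what is moved stays moved. The work goes in short steps, Python scripts to look and compute and a tool call to move; the robot and the scene stay as the last step left them, time stands still between calls to the robot, and variables do not carry over. Pictures are saved under pics/ and viewed, at most 10 in all, crops included, and the job is handed in when it is done.

Besides the shell and the picture viewer there is one more tool, called as name(argument=value, ...) on one line, values as JSON. move_arm: Moves the arm, as the interface text tells. Its arguments: {"type":"object","properties":{"plan":{"type":"array"},"grip":{"type":"number"}},"required":["plan"]}

```bash
mkdir -p pics
cat > h.py <<'E'
import numpy as np, cv2
from scipy.spatial.transform import Rotation as R
from bench import ctrl
def R_(q): return R.from_quat([q[1],q[2],q[3],q[0]])
def cam(n):
    c=ctrl.camera(n); c['K']=np.array([[c['fx'],0,c['cx']],[0,c['fy'],c['cy']],[0,0,1.]]); a=np.array(c['attitude'])
    c['R']=R_(a).as_matrix() if a.size==4 else a.reshape(3,3)
    c['o']=np.array(c['origin']); c['d']=np.array(c['dist_coeffs']); return c
def ray(c,uv):
    p=cv2.undistortPoints(np.array(uv,float).reshape(-1,1,2),c['K'],c['d']).reshape(-1,2)
    return (c['R']@np.c_[p,np.ones(len(p))].T).T
def onz(c,uv,z):
    r=ray(c,uv); return c['o']+r*((z-c['o'][2])/r[:,2])[:,None]
def proj(c,P):
    Rc=c['R'].T; return cv2.projectPoints(np.array(P,float).reshape(-1,1,3),cv2.Rodrigues(Rc)[0],-Rc@c['o'],c['K'],c['d'])[0].reshape(-1,2)
def save(c,n,crop=None,s=1):
    im=c['pixels'][:,:,::-1]
    if crop: x0,y0,x1,y1=crop; im=im[y0:y1,x0:x1]
    cv2.imwrite('pics/'+n,cv2.resize(im,None,fx=s,fy=s,interpolation=cv2.INTER_CUBIC))
E
python3 - <<'E'
from h import *
for n in('top','side'):
    c=cam(n); save(c,n+'0.png',s=1.4); print(n,c['o'],c['R'].round(3).tolist(),c['fx'],c['d'])
o=ctrl.get_obs(); print(o)
E
```

```text
top [0.48393004 0.33756997 1.17035123] [[-0.018, -0.996, 0.084], [-1.0, 0.019, 0.01], [-0.012, -0.084, -0.996]] 533.0456835255052 [-0.13051872  0.          0.          0.          0.        ]
side [0.95677239 0.94017886 0.86747963] [[-0.858, 0.398, -0.325], [0.514, 0.645, -0.566], [-0.015, -0.652, -0.758]] 483.8561743994188 [-0.16611882  0.          0.          0.          0.        ]
{'time_s': 0.1, 'q': array([ 1.00169045e+00,  1.81447908e-01,  1.60787051e+00, -1.01366496e-05,
        1.35379380e+00, -2.06289017e-01]), 'dq': array([ 0.00068565, -0.0012383 , -0.00208802, -0.00092924, -0.00042504,
       -0.00093352]), 'joint_efforts': array([ 1.50928868e-04, -4.45878339e+01, -3.52240920e+01, -2.60384259e-04,
        4.12705878e-03,  1.87330693e-05]), 'eef_pos': array([0.20379221, 0.53716684, 0.23050295]), 'eef_rot': array([-2.82659440e-04,  1.80413939e-01,  9.83590481e-01, -7.05261695e-04]), 'wrist_force': array([ 0.2687812 , -0.4026072 , -0.52004876]), 'torque': array([ 0.04560708,  0.03261126, -0.00302415]), 'grasp_force': 0.0, 'opening': 1.0004879836799967}
```

View pics/top0.png

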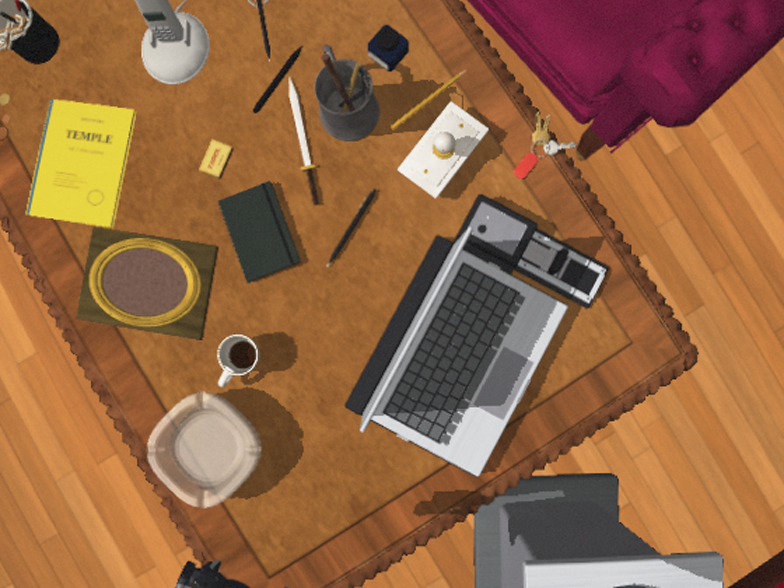

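View pics/side0.png

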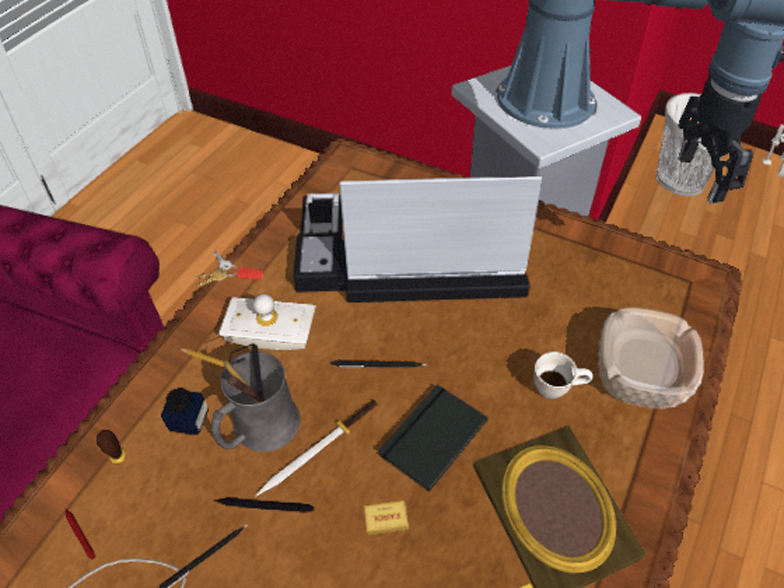

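The top view shows the laptop with its front towards the lower right: front corners at about (480,474) and (567,307), and the console at (540,250), all in 1.4x pixels. The side view shows the screen's back, with its top corners at (340,180) and (540,177). Next I'll take a close crop for accurate points.

Run:
```python
from h import *
c=cam('top'); save(c,'top1.png',(240,130,440,345),2.75)
```

```text
(no output)
```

View pics/top1.png

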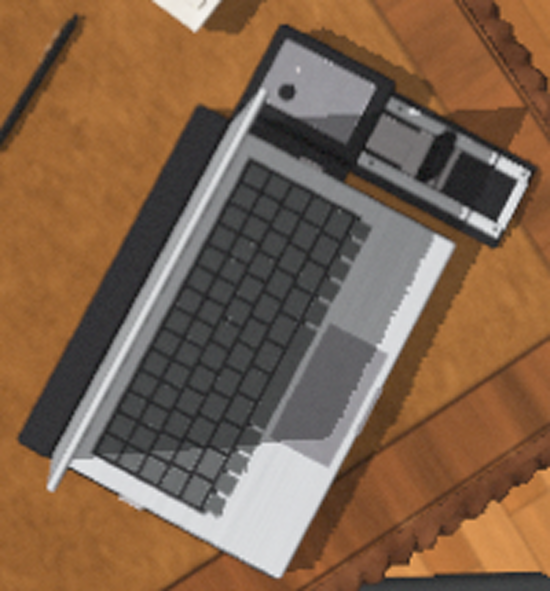

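In the crop (2.75x, offset 240,130) the front-left corner is at (278,577) and the front-right at (453,241). The bar's back corners are at (20,440) and (200,105), the screen's top edge runs from (52,490) to (265,90), and the handle is near (438,155).

Run:
```python
from h import *
c=cam('top'); s=cam('side')
f=lambda L:np.array(L,float)/2.75+[240,130]
fl,fr=onz(c,f([(278,577),(453,241)]),0.029); bl,br=onz(c,f([(20,440),(200,105)]),0.03)
print(fl,fr,np.linalg.norm(fl-fr), bl,br,np.linalg.norm(bl-br))
y=(fl-fr)[:2]; 
y2=(bl-br)[:2]; a1=np.arctan2(-y[0],y[1]);a2=np.arctan2(-y2[0],y2[1]); print('yaw',a1,a2)
a=(a1+a2)/2; X=np.array([np.cos(a),np.sin(a)]);Y=np.array([-X[1],X[0]])
print('depth', X@((bl+br)/2-(fl+fr)/2)[:2],'exp .232')
m=(fl+fr)[:2]/2+X*.1; m2=(bl+br)[:2]/2-X*.132; print('origin',m,m2)
o=(m+m2)/2; o=m*.5+m2*.5
# screen edge triangulate
for u,v in (((52,490),(540,177)),((265,90),(340,180))):
    r1=ray(c,f([u]))[0]; r2=ray(s,[np.array(v)/1.4])[0]
    A=np.c_[r1,-r2]; t=np.linalg.lstsq(A,s['o']-c['o'],rcond=None)[0]
    p=(c['o']+r1*t[0]+s['o']+r2*t[1])/2; gap=np.linalg.norm(c['o']+r1*t[0]-s['o']-r2*t[1])
    d=p[:2]-o; dx=X@d;print('edge',p,gap,'dock',dx,Y@d,p[2],'ang',np.arctan2(p[2]-.031,.0955-dx), np.hypot(p[2]-.031,.0955-dx))
h=onz(c,f([(438,155)]),.058)[0]; d=h[:2]-o; print('handle',h,'dock',X@d,Y@d)
W=lambda x,y,z:[*(o+X*x+Y*y),z]
pts={'fl':(-.1,.148,.029),'fr':(-.1,-.148,.029),'mark':(-.1,-.225,.014),'mark2':(-.1,-.175,.014),'endR':(-.134,-.225,.014),'hand':(-.053,-.2,.058),'hous':(0,-.238,.04),'housB':(.104,-.238,.04),'housBL':(.104,-.162,.04)}
for k,v in pts.items(): print(k,np.round(W(*v),4),((proj(c,W(*v))[0]-[240,130])*2.75).round())
```

```text
[0.29318792 0.23283745 0.029     ] [0.55036024 0.08927285 0.029     ] 0.29453081030308303 [0.40244771 0.43024404 0.03      ] [0.66119336 0.28527904 0.03      ] 0.2965875266986755
yaw 1.0616466960508537 1.0601096258216975
depth 0.22539659132924 exp .232
origin [0.47058466 0.2483336 ] [0.46739057 0.24255399]
edge [0.38421133 0.39421128 0.22240438] 0.0009210927309556825 dock 0.08846214994843213 0.14660570166699166 0.22240438397222007 ang 1.5340433499051342 0.19153372950249103
edge [0.64017771 0.25140184 0.22722908] 0.001311919844638807 dock 0.08875897016223014 -0.14650389723857027 0.22722907955324184 ang 1.5364569720456078 0.19634483223549892
handle [0.61493362 0.10471909 0.058     ] dock -0.05158523843537473 -0.19606795231380889
fl [0.291  0.2304 0.029 ] [281. 580.]
fr [0.5493 0.0859 0.029 ] [457. 242.]
mark [0.6166 0.0483 0.014 ] [497. 158.]
mark2 [0.5729 0.0727 0.014 ] [468. 213.]
endR [0.6    0.0187 0.014 ] [534. 178.]
hand [0.6177 0.1016 0.058 ] [442. 151.]
hous [0.6767 0.1293 0.04  ] [399.  80.]
housB [0.7275 0.22   0.04  ] [282.  18.]
housBL [0.6611 0.2571 0.04  ] [237. 102.]
```

move_arm(plan=[0.7,-0.2,0,0,0,-0.03,1.4,-0.4,0,0,0,-0.06,2.1,-0.6,0,0,0,-0.09,2.8,-0.75,0,0,0,-0.12,3.5,-0.9,0,0,0,-0.147,4.2,-1.35,0,0,0,-0.147,4.9,-1.8,0,0,0,-0.147,5.6,-2.2,0,0,0,-0.147,6.3,-2.65,0,0,0,-0.147,6.86,-3.04,0,0,0,-0.147], grip=0)

```text
time_s: 1.5
eef_pos: [0.5483, 0.3845, 0.231]
eef_rot: [-0.0, 0.252, 0.968, -0.0]
wrist_force: [-0.8, 0.3, -0.1]
opening: -0.003
grasp_force: 0.0
```

Run:
```python
import numpy as np
X=np.array([.488,.873]);o=np.array([.469,.2454])
def P(t,s=.17,w=.0145):
    x=.0955-s*np.cos(t)+.0055*np.sin(t)+w; z=.031+s*np.sin(t)+.0055*np.cos(t)
    return np.r_[o+X*x,z]
p=np.array([.5480,.3850,.231]); 
T=[1.6,1.5,1.4,1.3,1.2,1.1,1,.9,.8,.7,.6,.5,.4,.3,.2,.1,.05,0]
for t in T: print(t,P(t).round(4),((P(t)-p)/.05).round(2))
```

```text
1.6 [0.5278 0.3506 0.2008] [-0.4  -0.69 -0.6 ]
1.5 [0.5195 0.3357 0.201 ] [-0.57 -0.99 -0.6 ]
1.4 [0.5112 0.3209 0.1995] [-0.74 -1.28 -0.63]
1.3 [0.5031 0.3064 0.1963] [-0.9  -1.57 -0.69]
1.2 [0.4951 0.2921 0.1914] [-1.06 -1.86 -0.79]
1.1 [0.4874 0.2784 0.185 ] [-1.21 -2.13 -0.92]
1 [0.4801 0.2653 0.177 ] [-1.36 -2.39 -1.08]
0.9 [0.4732 0.2529 0.1676] [-1.5  -2.64 -1.27]
0.8 [0.4668 0.2415 0.1568] [-1.62 -2.87 -1.48]
0.7 [0.461  0.231  0.1447] [-1.74 -3.08 -1.73]
0.6 [0.4557 0.2217 0.1315] [-1.85 -3.27 -1.99]
0.5 [0.4512 0.2135 0.1173] [-1.94 -3.43 -2.27]
0.4 [0.4473 0.2066 0.1023] [-2.01 -3.57 -2.57]
0.3 [0.4442 0.2011 0.0865] [-2.08 -3.68 -2.89]
0.2 [0.4419 0.1969 0.0702] [-2.12 -3.76 -3.22]
0.1 [0.4404 0.1942 0.0534] [-2.15 -3.82 -3.55]
0.05 [0.44   0.1934 0.045 ] [-2.16 -3.83 -3.72]
0 [0.4397 0.193  0.0365] [-2.17 -3.84 -3.89]
```

Lower behind the screen, then start pushing slowly.

move_arm(plan=[-0.2,-0.35,-0.3,0,0,0,-0.4,-0.69,-0.6,0,0,0,-0.48,-0.84,-0.6,0,0,0,-0.57,-0.99,-0.6,0,0,0,-0.65,-1.13,-0.62,0,0,0,-0.74,-1.28,-0.63,0,0,0,-0.82,-1.42,-0.66,0,0,0,-0.9,-1.57,-0.69,0,0,0], grip=0)

```text
time_s: 2.5
eef_pos: [0.502, 0.3068, 0.1971]
eef_rot: [0.0, 0.252, 0.968, 0.0]
wrist_force: [0.9, 0.7, 1.7]
opening: -0.002
grasp_force: 1.1
```

move_arm(plan=[-0.08,-0.15,-0.05,0,0,0,-0.16,-0.29,-0.1,0,0,0,-0.24,-0.43,-0.16,0,0,0,-0.31,-0.56,-0.23,0,0,0,-0.39,-0.69,-0.31,0,0,0,-0.46,-0.82,-0.39,0,0,0,-0.53,-0.95,-0.48,0,0,0,-0.6,-1.07,-0.58,0,0,0,-0.66,-1.19,-0.68,0,0,0,-0.72,-1.3,-0.79,0,0,0])

```text
time_s: 3.75
eef_pos: [0.4657, 0.2417, 0.1569]
eef_rot: [-0.0, 0.252, 0.968, -0.0]
wrist_force: [-0.9, 0.7, 2.8]
opening: -0.002
grasp_force: 0.9
```

Run:
```python
from h import *
c=cam('side'); save(c,'side1.png',(150,0,560,300),1.4); print(ctrl.get_obs()['wrist_force'])
```

```text
[ 1.04703609 -0.04085408 -0.08699892]
```

View pics/side1.png

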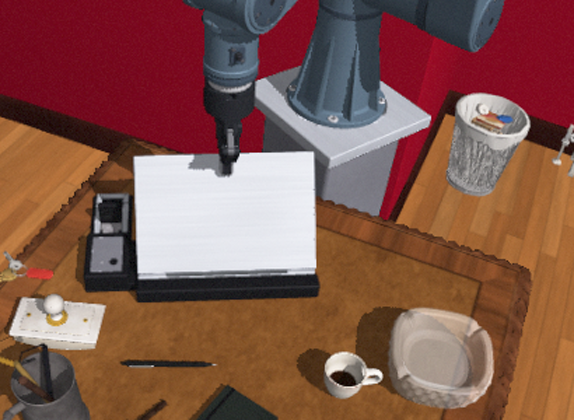

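The screen is partly closed, with the finger on its back near the free edge at about (228,170) in the crop. I'll carry on along the arc.

move_arm(plan=[-0.06,-0.11,-0.12,0,0,0,-0.12,-0.21,-0.25,0,0,0,-0.17,-0.3,-0.38,0,0,0,-0.23,-0.4,-0.51,0,0,0,-0.27,-0.48,-0.65,0,0,0,-0.32,-0.56,-0.79,0,0,0,-0.35,-0.63,-0.94,0,0,0,-0.39,-0.7,-1.09,0,0,0,-0.42,-0.75,-1.25,0,0,0,-0.46,-0.81,-1.41,0,0,0])

```text
time_s: 5.05
eef_pos: [0.4432, 0.2015, 0.0863]
eef_rot: [0.0, 0.252, 0.968, 0.0]
wrist_force: [1.3, 0.6, 0.5]
opening: -0.001
grasp_force: 0.7
```

move_arm(plan=[-0.02,-0.04,-0.12,0,0,0,-0.04,-0.08,-0.24,0,0,0,-0.05,-0.11,-0.36,0,0,0,-0.06,-0.13,-0.48,0,0,0,-0.07,-0.14,-0.58,0,0,0,-0.08,-0.15,-0.68,0,0,0,-0.08,-0.15,-0.76,0,0,0,-0.08,-0.15,-0.82,0,0,0,-0.08,-0.15,-0.88,0,0,0])

```text
time_s: 6.18
eef_pos: [0.4391, 0.1941, 0.0426]
eef_rot: [-0.0, 0.252, 0.968, -0.0]
wrist_force: [-0.8, -0.8, 1.8]
opening: 0.001
grasp_force: 0.7
```

move_arm(plan=[0,0,-0.05,0,0,0,0,0,-0.08,0,0,0,0,0,-0.11,0,0,0,0,0,-0.12,0,0,0])

```text
time_s: 6.68
eef_pos: [0.4391, 0.1941, 0.0367]
eef_rot: [0.0, 0.252, 0.968, 0.0]
wrist_force: [-0.5, -1.1, 1.0]
opening: 0.002
grasp_force: 0.7
```

move_arm(plan=[0,0,-0.02,0,0,0,0,0,-0.04,0,0,0,0,0,-0.04,0,0,0])

```text
time_s: 7.05
eef_pos: [0.4392, 0.1942, 0.0363]
eef_rot: [-0.0, 0.252, 0.968, -0.0]
wrist_force: [-6.8, -2.1, 19.0]
opening: 0.001
grasp_force: 9.8
```

move_arm(plan=[0,0,0.4,0,0,0,0,0,1.0,0,0,0,0,0,1.6,0,0,0,0,0,2.2,0,0,0,0,0,2.2,0,0,0])

```text
time_s: 7.68
eef_pos: [0.441, 0.1946, 0.1472]
eef_rot: [0.002, 0.252, 0.968, 0.001]
wrist_force: [0.8, 0.3, -0.4]
opening: -0.003
grasp_force: 0.0
```

Run:
```python
from h import *
c=cam('top'); save(c,'top2.png',(240,130,440,345),2.75)
c=cam('side'); save(c,'side2.png',(190,110,400,230),3.5)
```

```text
(no output)
```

View pics/top2.png

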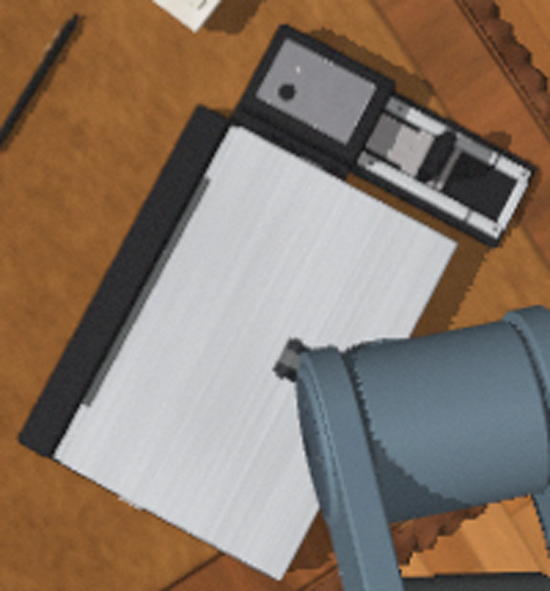

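View pics/side2.png

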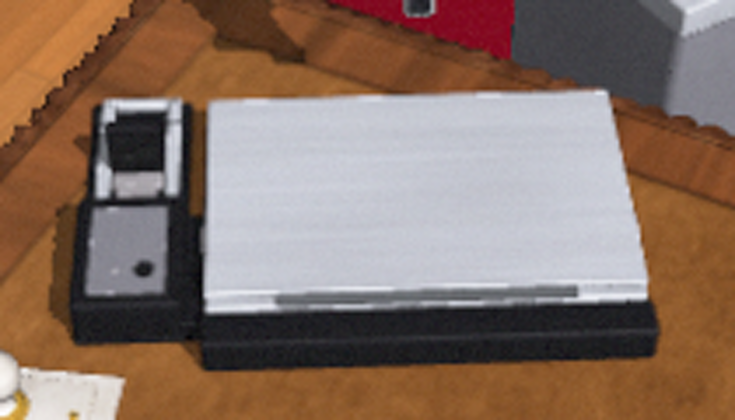

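The screen is flat shut: its front corners at (457,243) and (281,580) match the prediction for shut. The handle is near (440,155), as predicted. I'll go above the handle with a part-open gripper.

move_arm(plan=[0.6,-0.3,0,0,0,0,1.2,-0.6,0,0,0,0,1.8,-0.93,0,0,0,0,2.4,-1.25,0,0,0,0,3.0,-1.55,0,0,0,0,3.57,-1.85,0,0,0,0,3.57,-1.85,-0.3,0,0,0,3.57,-1.85,-0.6,0,0,0,3.57,-1.85,-0.6,0,0,0], grip=55)

```text
time_s: 8.9
eef_pos: [0.6147, 0.1022, 0.1116]
eef_rot: [-0.003, 0.252, 0.968, -0.001]
wrist_force: [-0.8, 0.5, 0.4]
opening: 0.642
grasp_force: 0.0
```

Run:
```python
from h import *
o=ctrl.get_obs(); p=np.array(o['eef_pos']); d=p[:2]-[.469,.2454]; print(p,o['opening'],'dock',d@[.488,.873],d@[-.873,.488],o['eef_rot'])
```

```text
[0.614663   0.10222331 0.11159916] 0.641719051553109 dock -0.05390970758062457 -0.19703402792439334 [-2.93144626e-03  2.51830497e-01  9.67766712e-01 -6.31168537e-04]
```

move_arm(plan=[0.02,0,-0.4,0,0,0,0.02,0,-0.8,0,0,0,0.02,0,-1.2,0,0,0,0.02,0,-1.5,0,0,0,0.02,0,-1.7,0,0,0,0.02,0,-1.84,0,0,0,0.02,0,-1.84,0,0,0])

```text
time_s: 9.78
eef_pos: [0.6184, 0.1016, 0.0224]
eef_rot: [-0.0, 0.252, 0.968, -0.0]
wrist_force: [-0.8, -0.4, 0.2]
opening: 0.642
grasp_force: 0.0
```

Run:
```python
from h import *
o=ctrl.get_obs(); print(o['eef_pos'],o['wrist_force'])
c=cam('side'); save(c,'side3.png',(190,80,330,220),4)
```

```text
[0.61839383 0.10156024 0.02241232] [-0.80245795 -0.36949807  0.18417708]
```

View pics/side3.png

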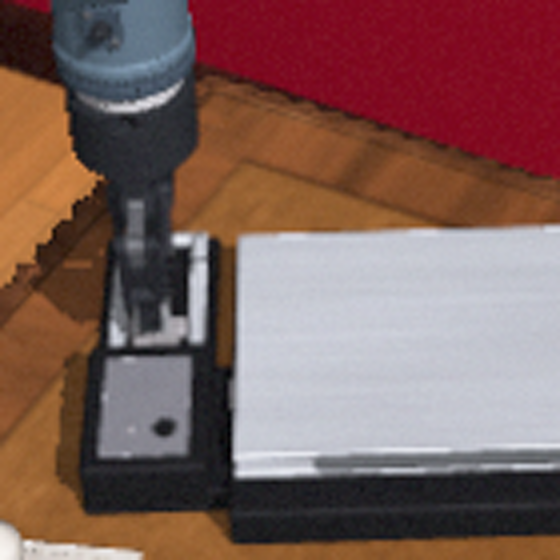

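Run:
```python
from h import *
c=cam('side'); o=np.array([.469,.2454]);X=np.array([.488,.873]);Y=np.array([-.873,.488])
W=lambda x,y,z:[*(o+X*x+Y*y),z]
for p in [(-.02,-.2,.03),(-.02,-.2,.014),(-.02,-.225,.014),(-.02,-.175,.014),(-.053,-.22,.058),(-.053,-.18,.058),(-.02,-.2,.06),(-.1,.148,.037),(-.1,-.148,.037),(0,-.238,.04),(0,-.162,.04)]: print(p,((proj(c,W(*p))[0]-[190,80])*4).round())
```

```text
(-0.02, -0.2, 0.03) [152. 327.]
(-0.02, -0.2, 0.014) [155. 345.]
(-0.02, -0.225, 0.014) [115. 346.]
(-0.02, -0.175, 0.014) [194. 344.]
(-0.053, -0.22, 0.058) [118. 259.]
(-0.053, -0.18, 0.058) [182. 256.]
(-0.02, -0.2, 0.06) [148. 291.]
(-0.1, 0.148, 0.037) [693. 216.]
(-0.1, -0.148, 0.037) [237. 230.]
(0, -0.238, 0.04) [ 87. 340.]
(0, -0.162, 0.04) [211. 336.]
```

move_arm(plan=[-0.04,0.02,0,0,0,0,-0.08,0.04,0,0,0,0,-0.08,0.04,0,0,0,0,-0.08,0.04,0,0,0,0,-0.08,0.04,0,0,0,0,-0.08,0.04,0,0,0,0,-0.08,0.04,0,0,0,0], grip=0)

```text
time_s: 10.75
eef_pos: [0.6148, 0.1045, 0.0233]
eef_rot: [0.0, 0.252, 0.968, 0.001]
wrist_force: [-0.9, 5.1, 4.7]
opening: 0.131
grasp_force: 59.0
```

move_arm(plan=[-0.05,-0.085,0,0,0,0,-0.1,-0.17,0,0,0,0,-0.14,-0.255,0,0,0,0,-0.19,-0.34,0,0,0,0,-0.235,-0.42,0,0,0,0,-0.28,-0.5,0,0,0,0,-0.32,-0.57,0,0,0,0,-0.32,-0.57,0,0,0,0,-0.32,-0.57,0,0,0,0])

```text
time_s: 11.88
eef_pos: [0.5993, 0.077, 0.0233]
eef_rot: [0.001, 0.252, 0.968, 0.001]
wrist_force: [3.1, 10.4, 2.3]
opening: 0.131
grasp_force: 59.1
```

Run:
```python
from h import *
o=ctrl.get_obs(); p=np.array(o['eef_pos']); d=p[:2]-[.469,.2454]; print(p,o['opening'],'dock',d@[.488,.873],d@[-.873,.488],o['wrist_force'],'Fx',o['wrist_force'][:2]@np.array([.488,.873]))
c=cam('top');a=cv2.resize(c['pixels'][150:240,345:455],None,fx=7,fy=6.5,interpolation=cv2.INTER_CUBIC)
cv2.imwrite('pics/pull.png',cv2.resize(c['pixels'][155:235,360:450,::-1],None,fx=7,fy=7,interpolation=cv2.INTER_CUBIC))
```

```text
[0.59930161 0.07695847 0.02329298] 0.13130712366935704 dock -0.08346226731735565 -0.19595277090681354 [ 3.11707883 10.44795616  2.29876938] Fx 10.642200194288424
```

View pics/pull.png

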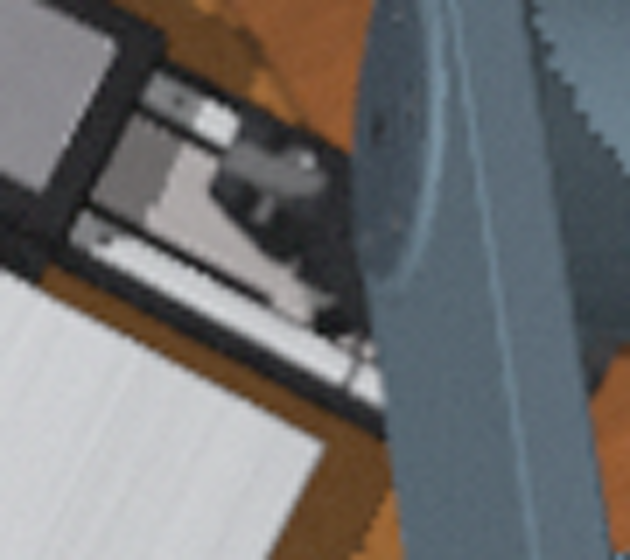

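The near rail's line is visible at (352,375), and the foot seems to reach about (360,345), but this is too coarse to judge. I'll enlarge both views and average the force.

Run:
```python
from h import *
F=[];I=[];S=[]
for i in range(8):
    c=cam('top'); I.append(c['pixels'].astype(float)); F.append(ctrl.get_obs()['wrist_force'])
for i in range(4): s=cam('side'); S.append(s['pixels'].astype(float)); F.append(ctrl.get_obs()['wrist_force'])
F=np.array(F); f=F[:,:2]@[.488,.873]; print(f.round(1),f.mean(),ctrl.get_obs()['eef_pos'])
I=np.mean(I,0);S=np.mean(S,0)
a=cv2.resize(I[188:218,390:418],(392,420),interpolation=cv2.INTER_CUBIC)
b=cv2.resize(S[120:180,208:264],(392,420),interpolation=cv2.INTER_CUBIC)
cv2.imwrite('pics/comp.png',np.clip(np.hstack([a,b]),0,255)[:,:,::-1])
o=np.array([.469,.2454]);X=np.array([.488,.873]);Y=np.array([-.873,.488])
for x,y in((-.1,-.175),(-.1,-.225),(-.1,-.19)):
    q=[*(o+X*x+Y*y),.014]; print((proj(c,q)[0]-[390,188])*14,(proj(s,q)[0]-[208,120])*7+[392,0])
```

```text
[10.  10.4 10.4 10.5  9.6 11.   9.2 11.4  9.8 10.4 10.3  9.3] 10.203490220303474 [0.59933425 0.07702617 0.02330289]
[285.35046408 274.28561632] [611.71576381 170.59875969]
[428.01182238  -5.93889874] [478.50212039 175.39650449]
[328.37335484 189.95528899] [571.70674881 172.01611898][ WARN:0@3.696] global loadsave.cpp:1063 imwrite_ Unsupported depth image for selected encoder is fallbacked to CV_8U.
```

View pics/comp.png

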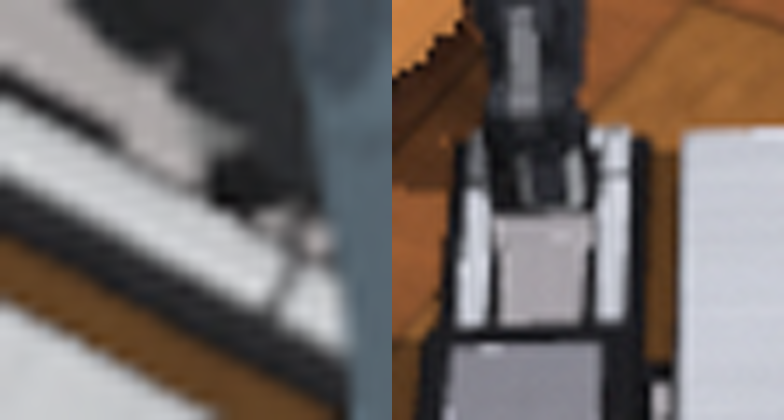

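Three cues agree that about 3.4 mm is missing. The measured travel is 31.6 mm and the force is 10.2 N, which means roughly 31 mm. In the picture, the foot's line (290,235) lies just short of the extended rail line (314,235).

move_arm(plan=[-0.018,-0.031,0,0,0,0,-0.035,-0.061,0,0,0,0,-0.035,-0.061,0,0,0,0,-0.035,-0.061,0,0,0,0,-0.035,-0.061,0,0,0,0])

```text
time_s: 13.15
eef_pos: [0.5977, 0.0741, 0.0233]
eef_rot: [0.001, 0.252, 0.968, 0.002]
wrist_force: [2.9, 10.5, 0.7]
opening: 0.132
grasp_force: 58.9
```

Run:
```python
from h import *
F=[];I=[]
for i in range(12):
    c=cam('top'); I.append(c['pixels'].astype(float)); F.append(ctrl.get_obs()['wrist_force'])
f=np.array(F)[:,:2]@[.488,.873]; p=ctrl.get_obs()['eef_pos'];d=p[:2]-[.469,.2454]; print(f.mean(),p,'dock x',d@[.488,.873])
I=np.mean(I,0)
cv2.imwrite('pics/comp2.png',np.clip(cv2.resize(I[195:215,400:420],(600,600),interpolation=cv2.INTER_CUBIC),0,255).astype(np.uint8)[:,:,::-1])
```

```text
10.804729905417332 [0.59767913 0.07407599 0.02331061] dock x -0.08677044793195446
```

View pics/comp2.png

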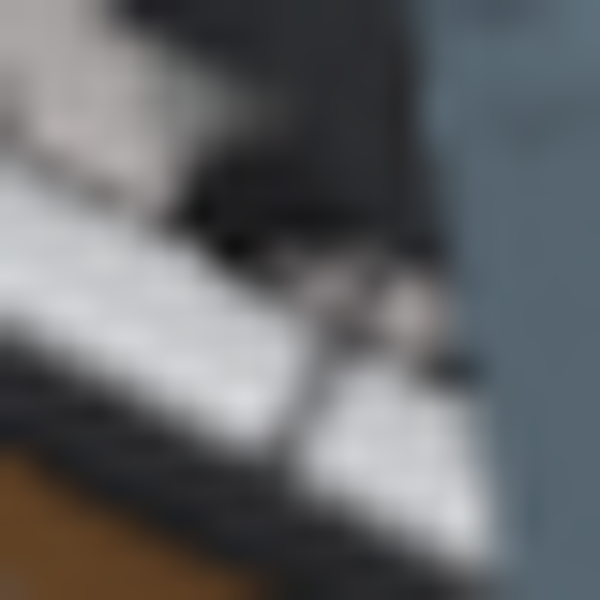

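The foot's line (375,285) now continues the rail line (285,455)–(335,345) straight. Travel is 34.9 mm and the spring force is 10.8 N, so the handle is at the mark.

```bash
python3 -c "
from bench import ctrl
print(ctrl.hand_in())"
```

```text
the job is handed in; nothing more can be done
None
```

The screen was shut first, then the release handle was pulled about 35 mm to its mark and is still held there against its spring (about 10.8 N); the job is handed in at roughly 14 s of the 51 s allowed, and no verdict came back.

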